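# Load a vial on the filling turntable and index it under the funnel

## Task

Stand the loose amber vial upright in the empty nest at the front of the filling turntable and let go of it. Then pull up the red index knob, swing the table a quarter turn clockwise (seen from above) to bring that nest under the funnel, and let the sprung pin drop fully home in the fill-station hole, which lies hidden under the disc and has to be felt for: never lean hard on the pin once it has caught, and leave everything else standing where it is.

Things in the scene. Friction and masses are not known exactly. Their poses are not given: they have to be found in the camera images.
- vial_center (a point): The loose amber vial, open at the top and part filled with tablets: an upright cylinder 36 mm in diameter and 84 mm high, about 45 g. This point is at its centre, 42 mm above its foot; z is its axis, up.
- turntable_base: Fixed base of the filling turntable. Origin: on the axis of turning, at worktop height; z up; y points to the funnel. On it turns an aluminium disc, radius 120 mm, top 40 mm over the worktop, with four white ring nests 72 mm from the axis, a quarter turn apart. At the start the empty front nest is at -x of this frame, another empty one at -y; those at +y (under the funnel) and +x hold filled vials.
- turntable (a joint): Angle of the disc, rad: 0 at the start, where the pin locks it; grows clockwise seen from above. With the pin out it turns all the way round against 0.12 N m of friction. Near 1.57 the front nest is under the funnel.
- front_nest (a point): The nest to load, a white ring on the disc; it turns with the disc. This point: centre of its floor, 40 mm over the worktop. Bore 38.5 mm, flared to 43 mm at the rim, 25 mm deep, outside 45 to 50 mm. A vial in it stands with its foot on the floor, with play all round.
- funnel_spout (a point): Centre of the lower end of the funnel's 14 mm spout, fixed, 137 mm over the worktop. The steel funnel is 66 mm wide at its top, 198 mm over the worktop, and hangs from a 14 mm post 160 mm from the axis of turning, beyond the spout. A vial in a nest reaches 124 mm over the worktop.
- index_knob (a point): Centre of the red ribbed index knob: upright cylinder, 26 mm in diameter and 26 mm high, 106 mm from the axis of turning, above a 22 mm steel boss on the disc; turns with the disc. With the pin home this point is 69 mm over the worktop and the knob's foot 56 mm. The nearest nest rings are 35 mm from its side.
- index_pin (a joint): Lift of the knob and its pin, m: 0 = pin home, 0.015 = end stop. A spring presses it down with 8 N at 0, 0.4 N more per mm. From 0.0095 up the pin is clear of the ring of holes. Let go between holes, it rests on the ring's flat face at 0.0095, slides along it as the disc is turned (about 4 N in all at the knob) and drops (damped, in about 30 ms) when it meets a hole.
- pin_tip (a point): Lower end of the 9 mm pin, hidden under the disc; the holes in the ring below are 1.5 mm wider. Holes at disc angles 0, -1.57 and 3.14; the fill-station hole is in an adjustable segment, anywhere from 1.48 to 1.66 rad: neither measured nor visible, so slide the pin until it drops. Once it has caught, pushing on only loads it: it must never bear 40 N.
- filled_1_center (a point): Bystander: filled amber vial (35 mm in diameter, 82 mm high) standing loose in the nest that is under the funnel at the start; it rides along with the disc; its centre.
- filled_2_center (a point): Bystander: the same in the rear nest.
- jar_center (a point): Bystander: amber jar with white lid, 68 mm in diameter, 92 mm high; its centre.
- bottle_center (a point): Bystander: white tablet bottle with white cap, 48 mm in diameter, 88 mm high; its centre.
- stack_center (a point): Bystander: column of nested paper cups, 38 mm in diameter, 100 mm high; its centre.
Mind the look-alikes: they are no part of the job. Leave any turquoise look-alike of the part that bears vial_center alone.

How it is judged (in metres and radians):
On the way, in this order (a step that is already met when the one before it is completed fails the run):
1. the vial stands in the front nest, let go, with the table still locked at the loading position (horizontal distance between vial_center and front_nest below 0.008 m and z of vial_center in the frame of front_nest between 0.036 and 0.047 m and angle between vial_center's own z axis and vertical below 0.17 rad and value of joint index_pin below 0.003 m and value of joint turntable between -0.05 and 0.05 rad and contact force between the fingers and vial below 0.1 N), for 0.2 s.
2. the index pin is pulled clear of its hole (value of joint index_pin above 0.009 m), for 0.1 s.
At the end, for the whole second after the job is handed in: The vial stands upright in the same nest (within 8 mm of its centre, foot on the floor, tilt under 0.17 rad) below the funnel (within 14 mm of the spout's axis), the disc is at rest between 1.45 and 1.69 rad and the index pin is home (lift under 2 mm) in the fill-station hole; everything is let go (horizontal distance between vial_center and front_nest below 0.008 m and z of vial_center in the frame of front_nest between 0.036 and 0.047 m and angle between vial_center's own z axis and vertical below 0.17 rad and horizontal distance between vial_center and funnel_spout below 0.014 m and value of joint index_pin below 0.002 m and value of joint turntable between 1.45 and 1.69 rad and velocity of joint turntable between -0.05 and 0.05 rad/s); the robot touches nothing.
It fails at once if the pin is loaded with 40 N or more against the ring of holes (contact force between index_pin_c0 and anything else above 40 N).
It fails at once if a vial is tipped over (angle between any of vial_center, filled_1_center, filled_2_center's own z axis and vertical above 0.6 rad).
It fails at once if the jar is pushed out of its place (more than 30 mm) (distance of jar_center from where it was at the start of the episode above 0.03 m).
It fails at once if the tablet bottle is pushed out of its place (more than 30 mm) (distance of bottle_center from where it was at the start of the episode above 0.03 m).
It fails at once if the stack of cups is pushed out of its place (more than 30 mm) (distance of stack_center from where it was at the start of the episode above 0.03 m).
It also fails if it takes over 58 s, if anything falls off the work surface, if the arm or the gripper's body presses on something with over 40 N, if the wrist force passes 120 N, or if a joint passes its speed limit or range.

## Robot

A 6-joint arm with a two-finger parallel gripper is mounted at the origin on a cart in front of the work surface, level with it; the furniture and walls round the work are solid. World frame = base frame: x ahead of the robot, y to its left, z up, the work surface at z = 0. Lengths are in mm, angles in rad, forces in N, time in s.
With the tool pointing down it reaches from about 350 to 975 mm from the base axis. Payload 7.1 kg.
Tool frame: the origin (TCP) lies between the finger pads; the fingertips stand ctrl.tip_extent ahead of it and the grasp point (between the pads) lies 3 mm ahead of it (ctrl.tip_extent is the distance from the TCP to the fingertips, in mm); z points along the fingers, y is the direction in which the jaws open and shut (so a half turn about z gives the same grasp; the last joint's range is limited). The gripper opens to 88 mm and grips with 3 to 60 N. Pads are 20 mm wide; open, the fingers measure 115 mm over their backs; the gripper's body (75 mm by 178 mm) begins 61 mm behind the grasp point.
Start: joints at [-1.318, 0.423, 1.63, -0, 1.089, -0.019], TCP at [167.81, -602.034, 244.675] pointing down, gripper open.
Joint ranges: [-3, 3], [-0.9, 2.11], [0.09, 2.58], [-1.31, 4.45], [0.11, 2.69], [-2.54, 2.54]. Speed limits (rad/s): [2.39, 2.39, 3.01, 3.14, 3.14, 3.14].

## Interface

Orientations are given as a rotation vector (axis times angle).
In Python, from workcell import ctrl, viewer gives the robot as it stands.
- The arm moves only by the shell command python3 -m crank 'ROWS' [OPENING]. ROWS is text: rows parted by semicolons, each of 4 numbers parted by spaces: the shift along the tool's x, y, z in mm, then the turn about the tool's z in degrees. In form: x y z spin; .... A call has 1 to 12 rows; each row is the pose to reach, as a shift and turn from the pose measured when the call began, along the tool's axes at that moment; what a row does not reach only later rows make up. A row lasts 1/8 s, in which the tool goes at most 62.5 mm and 10.7 degrees, less where a joint would pass 70% of its speed; a pose out of reach is approached as far as the arm can. A call with a gripper value outside its range is refused whole. OPENING is the closure, from 0 (fully open) to 1 (shut), set as the call begins (- or left out, the last holds). The fingers move at their own pace and stop on an object; the grip force is fixed at half the most. Time passes only in rows, so rows that repeat a pose let the fingers close. It gives the time, the measured TCP pose, the force and the opening at its end, in the units of the state.
- ctrl.get_obs(): the state, without advancing time (a new reading comes with each control period).
- viewer.get_image(name): name is "side" or "top" or "wrist"; returns a dict with "color" (384x512x3 uint8, red, green, blue), "vfov" (degrees; the focal length in pixels is half the picture's height over the tangent of half this angle, whatever the lens; pixels are square), "cx", "cy" (the principal point, pixels), "D" ([k1, k2, p1, p2, k3] as OpenCV has them; the pictures are not rectified), "extrinsics" (4x4, takes a point from camera to world coordinates). Camera axes: x right, y down, z forward; pixel columns grow to the right and rows downward; lengths in mm; the calibration is good to about 2 mm. A picture is of the moment at which its call begins. There is no depth.
- ctrl.close_job(): hands the job in, once; it reports no verdict.
The state is a dict: "t": time; "qpos": joint angles; "qvel": joint speeds; "joint_torque": joint torques, N m; "ee_pos": TCP position; "orientation": TCP orientation; "ft_force": force on the tool from outside, world axes, zero at the start; "moment": the same for the moment, N m; "width": finger opening in mm.
Only numpy, scipy, OpenCV 4.12 (cv2) and the standard library are available. Lean on these libraries where they do the work, as an engineer would, in place of code of your own. Each camera call takes 0.05 s, during which the arm holds its last target. There are 200 camera calls.

## Working session

There is one attempt and no reset: what is moved stays moved. The work goes in short steps, Python scripts to look and compute and a shell command to move; the robot and the scene stay as the last step left them, time stands still between calls to the robot, and variables do not carry over. Pictures are saved under pics/ and viewed, and the job is handed in when it is done.

```bash
mkdir -p pics; ls; cat > h.py <<'E'
import numpy as np, cv2
from workcell import ctrl, viewer
from scipy.spatial.transform import Rotation as R
def snap(n,f=None):
    im=viewer.get_image(n)
    if f: cv2.imwrite('pics/'+f,im['color'][:,:,::-1])
    return im
def K(im):
    f=192/np.tan(np.radians(im['vfov'])/2); return np.array([[f,0,im['cx']],[0,f,im['cy']],[0,0,1]])
def onz(im,u,v,z):
    p=cv2.undistortPoints(np.array([[[u,v]]],float),K(im),np.array(im['D'],float))[0,0]
    E=np.array(im['extrinsics']); d=E[:3,:3]@[p[0],p[1],1]; o=E[:3,3]
    return o+d*(z-o[2])/d[2]
def proj(im,P):
    E=np.linalg.inv(np.array(im['extrinsics'])); P=np.atleast_2d(np.array(P,float))
    return cv2.projectPoints(P,cv2.Rodrigues(E[:3,:3])[0],E[:3,3],K(im),np.array(im['D'],float))[0][:,0]
def totool(P):
    o=ctrl.get_obs(); return R.from_rotvec(o['orientation']).inv().apply(np.array(P,float)-o['ee_pos'])
E
python3 - <<'E'
from h import *
for n in ['side','top','wrist']:
    im=snap(n,n+'0.png'); print(n,np.array(im['extrinsics']).round(2).tolist(),im['vfov'],im['D'])
o=ctrl.get_obs(); print(o, ctrl.tip_extent); print(R.from_rotvec(o['orientation']).as_matrix().round(3))
E
```

```text
pics
side [[0.97, -0.09, 0.23, 248.59], [-0.25, -0.34, 0.91, -1216.16], [-0.0, -0.93, -0.36, 579.65], [0.0, 0.0, 0.0, 1.0]] 45.65255035911043 [-0.04402082  0.          0.          0.          0.        ]
top [[0.09, -0.97, 0.22, 272.61], [-1.0, -0.09, 0.02, -61.7], [0.0, -0.22, -0.98, 1379.0], [0.0, 0.0, 0.0, 1.0]] 55.72181659755034 [-0.10003725  0.          0.          0.          0.        ]
wrist [[0.27, -0.93, -0.24, 234.61], [-0.96, -0.26, -0.07, -583.16], [-0.0, 0.25, -0.97, 383.86], [0.0, 0.0, 0.0, 1.0]] 64.97879412812357 [-0.05823597  0.          0.          0.          0.        ]
{'t': 0.15, 'qpos': array([-1.31801555e+00,  4.23664424e-01,  1.63045351e+00,  2.28955892e-05,
        1.08861640e+00, -1.89911605e-02]), 'qvel': array([ 0.00132279, -0.00145869, -0.00292013, -0.00048175,  0.00114643,
       -0.00189454]), 'joint_torque': array([ 1.34356724e-04, -5.44982529e+01, -2.73919040e+01,  6.43877615e-02,
        2.05419754e-02, -7.01707791e-05]), 'ee_pos': array([ 167.71469475, -601.68177844,  244.10475668]), 'orientation': array([-3.11150899e+00, -4.25415329e-01,  1.77454704e-04]), 'ft_force': array([ 0.13470241, -0.09252877,  0.32054462]), 'moment': array([-0.00909222,  0.00191507,  0.0261764 ]), 'width': 87.87628519015313} 22.0
[[ 0.963  0.268 -0.   ]
 [ 0.268 -0.963  0.001]
 [ 0.    -0.001 -1.   ]]
```

View pics/top0.png

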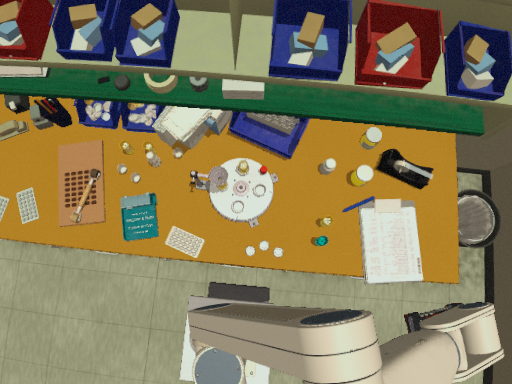

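View pics/side0.png

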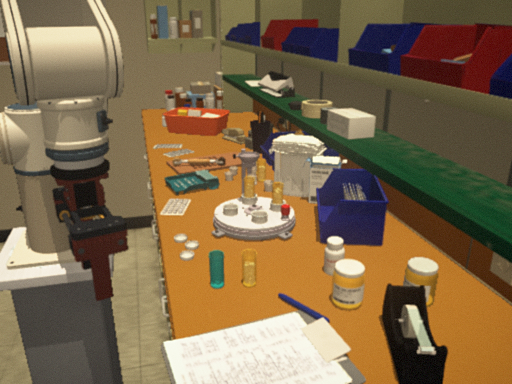

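View pics/wrist0.png

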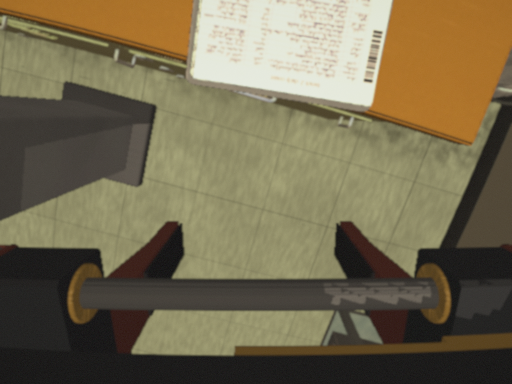

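```bash
python3 - <<'E'
from h import *
im=snap('top'); c=im['color'][:,:,::-1]
a=cv2.resize(c[145:265,180:345],None,fx=4.8,fy=4.8,interpolation=cv2.INTER_CUBIC); cv2.imwrite('pics/topc.png',a[:600,:800])
s=snap('side'); c=s['color'][:,:,::-1]
cv2.imwrite('pics/sidec.png',cv2.resize(c[145:295,165:365],None,fx=4,fy=4,interpolation=cv2.INTER_CUBIC))
print('vial top',onz(im,326,219,84),'side',onz(s,249,282,0), onz(s,249,251,84))
print('disc centre',onz(im,241,189.5,40), 'knob',onz(im,263.5,170,82))
for n,p in dict(l=(209,189),r=(274,189),t=(241,158),b=(241,222)).items(): print(n,onz(im,*p,40))
E
```

```text
vial top [ 467.441614  -312.1745903   84.       ] side [ 468.7307533  -314.15632012    0.        ] [ 468.47165432 -317.16305909   84.        ]
disc centre [555.84077123   5.663134    40.        ] knob [628.25897532 -71.77724518  82.        ]
l [546.25071616 126.17053543  40.        ]
r [ 569.60482075 -118.0994918    40.        ]
t [679.16085534  18.27548968  40.        ]
b [433.44080384  -6.78224345  40.        ]
```

View pics/topc.png

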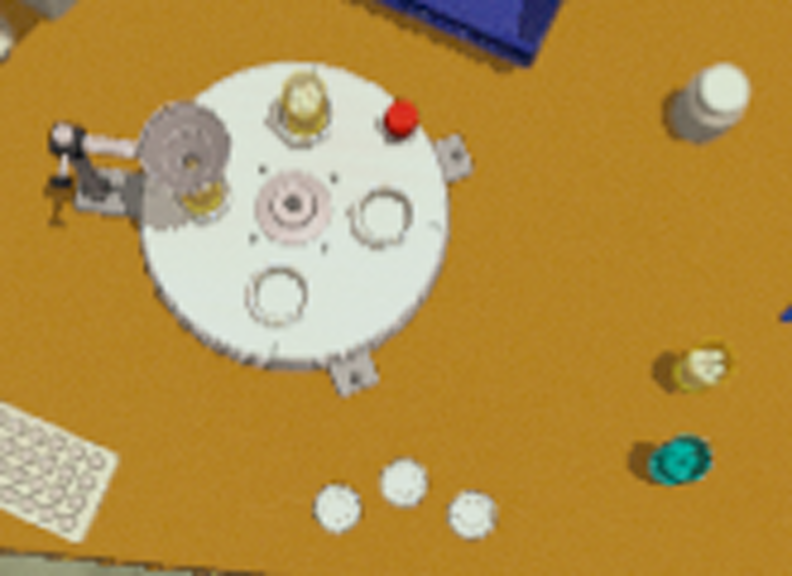

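View pics/sidec.png

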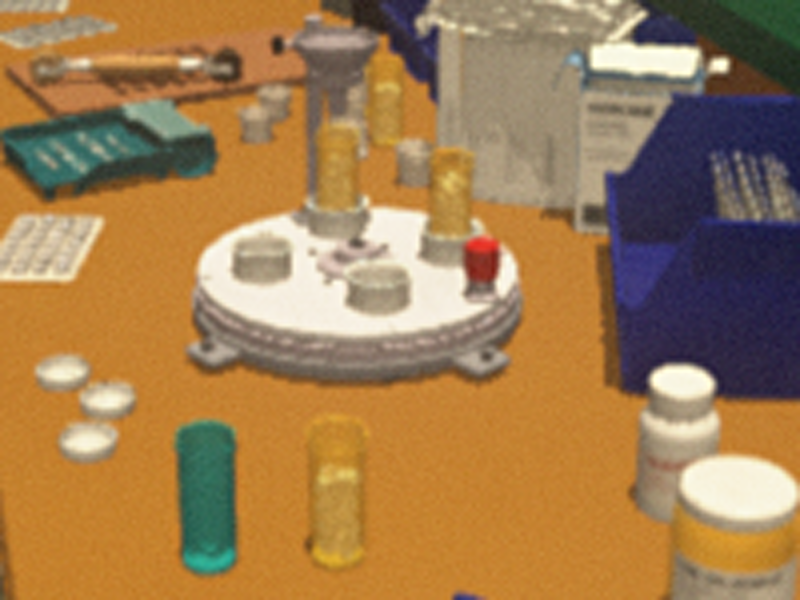

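The loose amber vial is at (326,221) in the top view and (249,268) in the side view. Four things could be mistaken for it: the turquoise one at top (320,240), the filled vials at (243,167) and (222,186), and the far amber vials at (126,147) and (150,155). The close crop shows amber glass with tablets and no nest around it, so I choose (326,221). The front nest is at about (238,206), the second empty nest at (259,190) and the knob at (264,170).

```bash
python3 - <<'E'
from h import *
im=viewer.get_image('top')
g=lambda x,y:(180+x/4.8,145+y/4.8)
P={}
for n,(p,z) in dict(front=((277,294),65),right=((381,216),65),knob=((402,118),82),turq=((680,461),42),vial=((700,368),42),hub=((292,204),55)).items():
    P[n]=onz(im,*g(*p),z); print(n,P[n].round(1))
# axis from rings: front at -x, right at -y : front-right = (-72,72) rotated
d=(P['front']-P['right'])[:2]; print(np.linalg.norm(d), 'yaw',np.degrees(np.arctan2(d[1],d[0]))-135)
print('move',totool([468,-314,200]).round(0))
E
python3 -m crank '40 -40 0 0; 80 -80 -20 0; 120 -110 -40 0; 160 -140 -40 0; 200 -170 -44 0; 240 -185 -44 0; 280 -195 -44 0; 320 -198 -44 0; 366 -198 -44 0; 366 -198 -44 0' 0
python3 - <<'E'
from h import *
snap('wrist','w1.png'); o=ctrl.get_obs(); print(o['t'],o['ee_pos'],o['qpos'],totool([468,-314,200]))
E
```

```text
front [486.9  10.1  65. ]
right [555.1 -63.5  65. ]
knob [629.9 -72.6  82. ]
turq [ 390.8 -308.8   42. ]
vial [ 463.7 -320.2   42. ]
hub [560.2   6.3  55. ]
100.26473750540933 yaw -2.149826667147522
move [ 366. -197.   45.]
t: 1.55
ee_pos: [469.4, -312.0, 288.4]
orientation: [-3.112, -0.43, -0.001]
ft_force: [-0.5, 0.4, 0.6]
width: 88.0
1.6 [ 467.77553506 -312.34191564  288.17236387] [-6.09962456e-01  2.83180886e-01  1.72909526e+00  1.60798797e-04
  1.13031825e+00  6.86781621e-01] [-0.18644229  1.73340133 88.17100395]
```

View pics/w1.png

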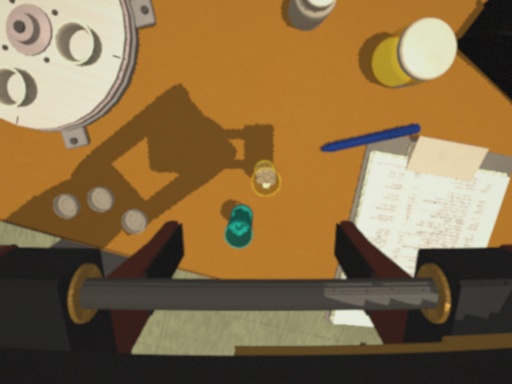

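The amber vial is at about (266,178) in the wrist view, below the gripper, with the turquoise one at (240,226). I'm zooming in to get its axis.

```bash
python3 - <<'E'
from h import *
im=snap('wrist'); c=im['color'][:,:,::-1]
cv2.imwrite('pics/w1c.png',cv2.resize(c[140:260,200:320],None,fx=5,fy=5,interpolation=cv2.INTER_CUBIC))
for z in (0,84):
  print(z, proj(im,[[468,-314,z],[464,-320,z]]))
print(onz(im,266,178,84),onz(im,266,178,42),onz(im,240,213,84),onz(im,238,240,0))
E
```

```text
0 [[259.94065331 165.99965103]
 [263.20152318 169.77501874]]
84 [[260.18071414 177.65900548]
 [264.1948817  182.26473175]]
[ 469.44673653 -320.62347077   84.        ] [ 461.47933371 -323.91440265   42.        ] [ 419.90099822 -302.45800067   84.        ] [ 349.03057478 -312.74133962    0.        ]
```

View pics/w1c.png

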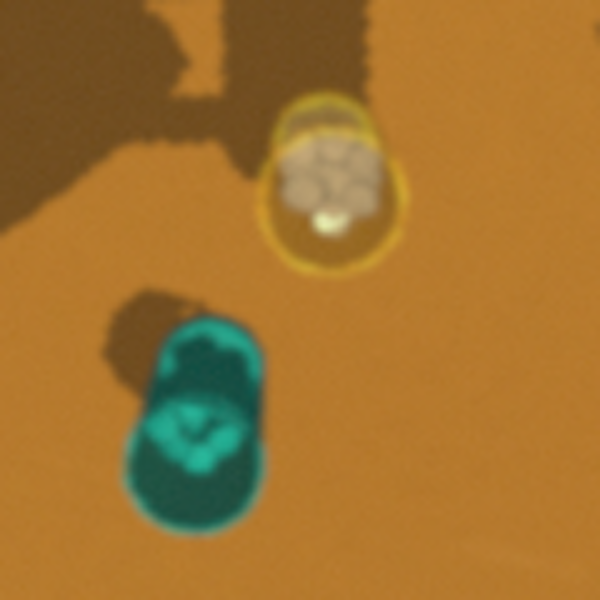

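```bash
python3 - <<'E'
from h import *
im=snap('wrist')
print(onz(im,266.6,180.4,84),onz(im,265,168.4,0), totool((onz(im,266.6,180.4,84)+onz(im,265,168.4,0))/2))
E
python3 -m crank '-3 8 50 0; -3 8 100 0; -3 8 130 0; -3 8 130 0'
python3 - <<'E'
from h import *
snap('wrist','w2.png');snap('side','s2.png')
E
```

```text
[ 465.83227882 -322.32042586   84.        ] [ 465.51839761 -322.15648718    0.        ] [ -2.90142542   9.14128671 246.20167651]
t: 2.2
ee_pos: [462.9, -320.9, 156.3]
orientation: [-3.108, -0.423, 0.008]
ft_force: [-0.6, 0.9, 0.5]
width: 88.0
```

View pics/w2.png

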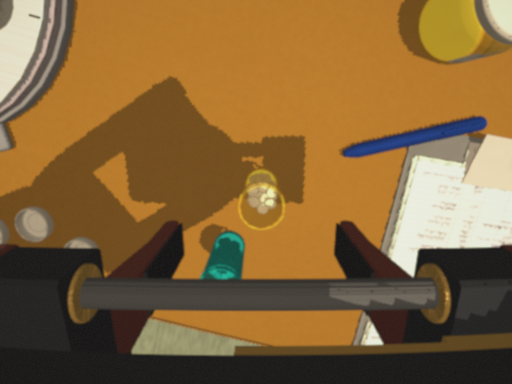

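View pics/s2.png

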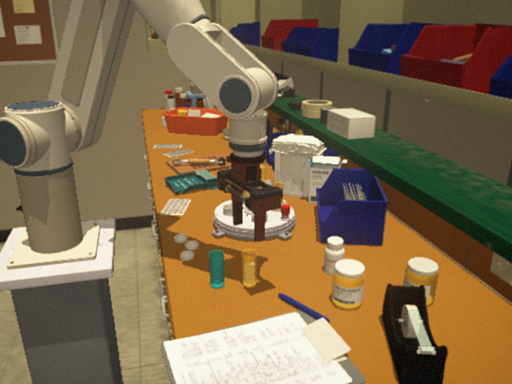

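The vial is centred between the fingers at (262,205), and the turquoise one at (225,257) is clear of both fingertips. I'm going down now.

```bash
python3 -m crank '2 2 40 0; 2 2 80 0; 2 2 103 0; 2 2 103 0; 2 2 103 0'
python3 - <<'E'
from h import *
snap('wrist','w3.png'); print(ctrl.get_obs()['ee_pos'],totool([465.7,-322.2,53]))
E
```

```text
t: 2.92
ee_pos: [468.6, -324.3, 58.1]
orientation: [3.111, 0.424, 0.002]
ft_force: [0.5, -1.3, -0.4]
width: 87.7
[ 468.6227961  -324.26630206   58.15858044] [-2.27198929 -2.78247529  5.14967856]
```

View pics/w3.png

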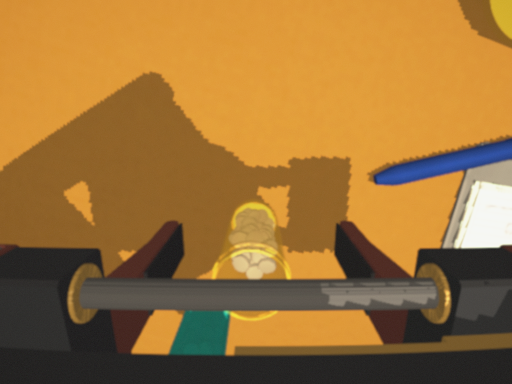

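```bash
python3 -m crank '-2 -3 4 0; -2 -3 4 0; -2 -3 4 0'
python3 -m crank '0 0 0 0; 0 0 0 0; 0 0 0 0; 0 0 0 0; 0 0 0 0; 0 0 0 0' 1
python3 - <<'E'
from h import *
snap('wrist','w4.png'); o=ctrl.get_obs(); print(o['width'],o['ee_pos'])
E
```

```text
t: 3.35
ee_pos: [466.0, -322.0, 54.4]
orientation: [3.111, 0.424, 0.003]
ft_force: [-0.3, -0.4, -0.4]
width: 87.8
t: 4.1
ee_pos: [465.9, -321.9, 54.4]
orientation: [3.111, 0.424, 0.003]
ft_force: [-0.2, -0.3, -1.5]
width: 34.7
34.63612526620606 [ 465.96003752 -321.96245456   54.42828245]
```

View pics/w4.png

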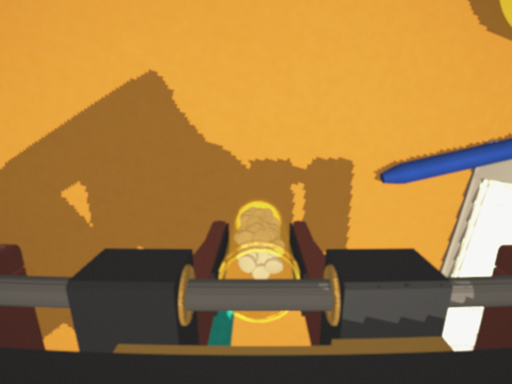

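```bash
python3 -m crank '0 0 -40 0; 0 0 -100 0; 5 -30 -150 0; 15 -80 -150 -5; 25 -130 -150 -10; 35 -180 -150 -15; 45 -230 -150 -20; 55 -280 -150 -26; 64 -327 -150 -26; 64 -327 -150 -26; 64 -327 -150 -26'
python3 - <<'E'
from h import *
snap('wrist','w5.png'); o=ctrl.get_obs(); print(o['t'],o['width'],o['ee_pos'])
print(R.from_rotvec(o['orientation']).as_matrix().round(3))
E
```

```text
t: 5.52
ee_pos: [440.0, 10.3, 203.9]
orientation: [2.935, 1.114, 0.003]
ft_force: [0.3, 0.2, 0.3]
width: 34.9
5.575 34.309777726988585 [439.97717318   9.85967842 203.8239646 ]
[[ 0.749  0.662  0.002]
 [ 0.662 -0.749 -0.002]
 [ 0.001  0.003 -1.   ]]
```

View pics/w5.png

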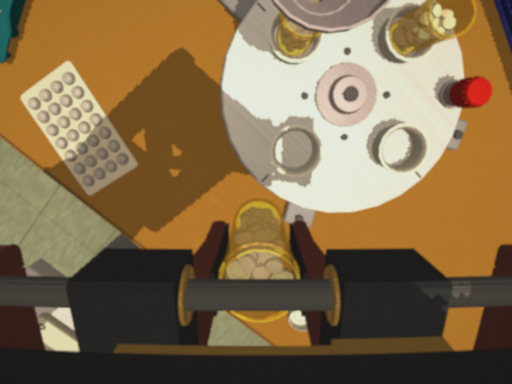

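The front nest is at about (297,150), the other empty nest at (402,147), the hub at (350,94) and the knob at (477,92). I'm enlarging the view to measure the rims.

```bash
python3 - <<'E'
from h import *
im=snap('wrist'); c=im['color'][:,:,::-1]
np.save('w5.npy',im,allow_pickle=True)
cv2.imwrite('pics/w5c.png',cv2.resize(c[60:210,250:450],None,fx=4,fy=4,interpolation=cv2.INTER_CUBIC))
E
```

```text
(no output)
```

View pics/w5c.png

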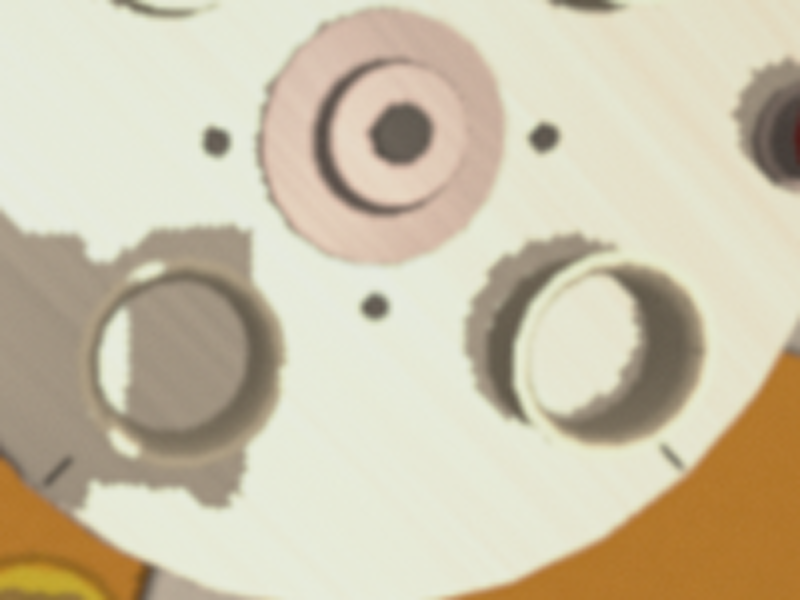

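```bash
python3 - <<'E'
from h import *
im=np.load('w5.npy',allow_pickle=True).item()
f=onz(im,295.5,150.5,65);r=onz(im,402.25,147,65);h=onz(im,345,94.75,40);print(f,r,h)
d=(f-r)[:2];yaw=np.arctan2(d[1],d[0])-np.radians(135);print(np.linalg.norm(d),np.degrees(yaw))
c,s=np.cos(yaw),np.sin(yaw);M=np.array([[c,-s],[s,c]])
ax=((f[:2]+M@[72,0])+(r[:2]+M@[0,72]))/2; print('axis',ax, 'front',ax-M@[72,0])
# vial in hand relative to TCP
print('vial rim px of TCP axis', proj(im,[[439.98,9.86,203.8-54.4+84]]))
T=ax-M@[72,0]; print('move',totool([*T,160]))
for n,p in dict(knob=(75,-75),spout=(0,72),f2=(72,0)).items(): print(n,ax+M@np.array(p))
E
```

```text
[491.88293906   9.4546452   65.        ] [560.92275807 -62.87600506  65.        ] [563.38301927   6.264885    40.        ]
99.9910974848788 -1.333494170783769
axis [563.23088236   8.44178694] front [491.2503817   10.11735386]
vial rim px of TCP axis [[258.118558   289.14400299]]
move [38.74447821 33.42419411 43.90328359]
knob [636.46518834 -68.28328345]
spout [564.90644928  80.42228761]
f2 [635.21138302   6.76622003]
```

```bash
python3 -m crank '20 16 20 0; 38 33 45 0; 38 33 72 0; 38 33 72 0; 38 33 72 0'
python3 - <<'E'
from h import *
im=snap('wrist'); c=im['color'][:,:,::-1]; np.save('w6.npy',im,allow_pickle=True)
cv2.imwrite('pics/w6.png',cv2.resize(c[120:270,160:360],None,fx=4,fy=4,interpolation=cv2.INTER_CUBIC))
s=snap('side'); cv2.imwrite('pics/s6.png',cv2.resize(s['color'][150:270,180:340,::-1],None,fx=5,fy=5,interpolation=cv2.INTER_CUBIC))
o=ctrl.get_obs(); print(o['t'],o['ee_pos'])
E
```

```text
t: 6.25
ee_pos: [490.7, 9.2, 132.5]
orientation: [2.937, 1.109, 0.003]
ft_force: [0.1, 0.1, -1.0]
width: 34.3
6.35 [491.05840731   9.50447469 133.01590584]
```

View pics/w6.png

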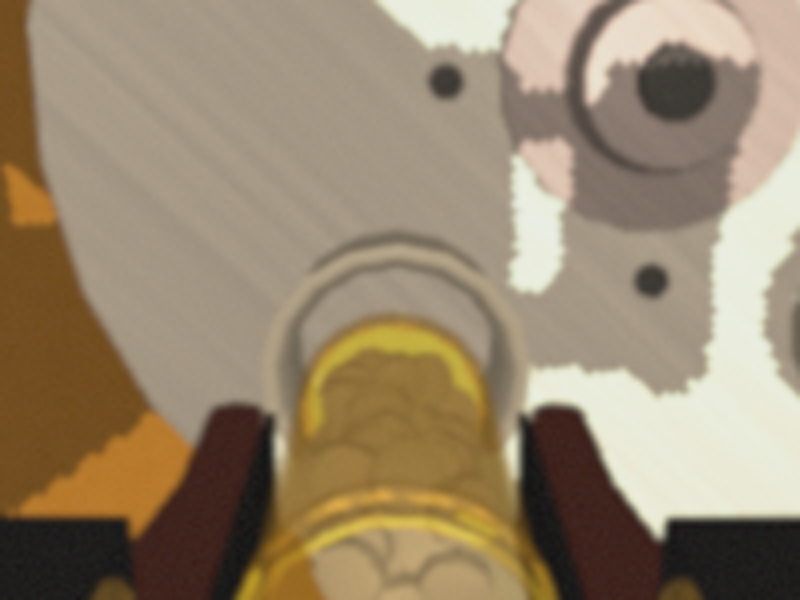

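View pics/s6.png

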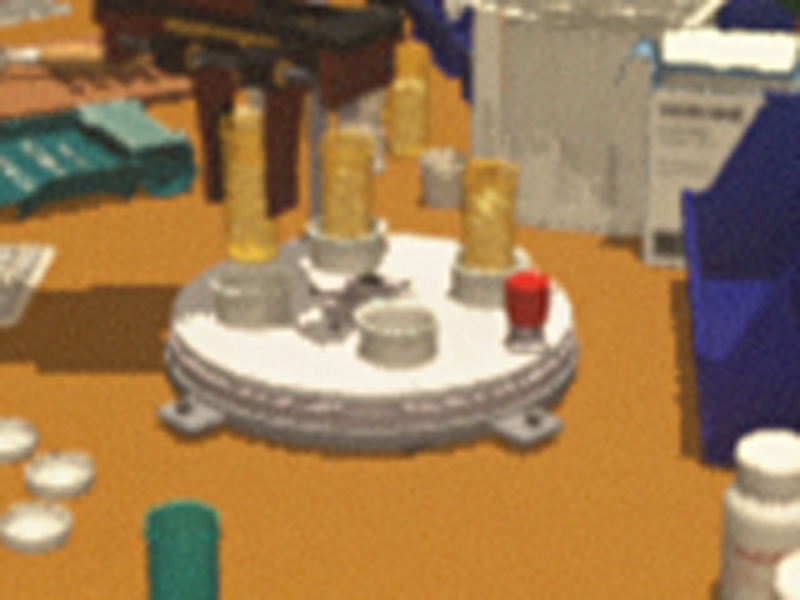

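```bash
python3 - <<'E'
from h import *
im=np.load('w6.npy',allow_pickle=True).item()
t=np.linspace(0,2*np.pi,181)
def ext(c,z,r):
    p=proj(im,np.c_[c[0]+r*np.cos(t),c[1]+r*np.sin(t),0*t+z]); p=(p-[160,120])*4
    return p[:,0].min().round(),p[:,0].max().round(),p[:,1].min().round()
print('foot',ext((491.06,9.5),78.6,18),'seen 300 488 318')
print('rim',ext((491.06,9.5),65,22.5),'seen 262 528 243')
print('rim+10 tool x',ext((491.06+7.49,9.5+6.62),65,22.5)); print(totool([491.06,9.5,95]))
E
```

```text
foot (np.float64(286.0), np.float64(498.0), np.float64(300.0)) seen 300 488 318
rim (np.float64(267.0), np.float64(516.0), np.float64(255.0)) seen 262 528 243
rim+10 tool x (np.float64(266.0), np.float64(517.0), np.float64(199.0))
[-0.07289714 -0.15453829 38.01552214]
```

```bash
python3 -m crank '1.5 0 0 0; 1.5 0 10 0; 1.5 0 20 0; 1.5 0 30 0; 1.5 0 30 0'
python3 - <<'E'
from h import *
im=snap('wrist'); c=im['color'][:,:,::-1]
cv2.imwrite('pics/w7.png',cv2.resize(c[120:270,160:360],None,fx=4,fy=4,interpolation=cv2.INTER_CUBIC))
o=ctrl.get_obs(); print(o['ft_force'],o['moment'],o['ee_pos'])
E
```

```text
t: 6.98
ee_pos: [491.5, 10.5, 101.8]
orientation: [2.936, 1.11, 0.001]
ft_force: [-0.5, -0.8, -0.1]
width: 34.5
[ 0.00438927  0.50301331 -0.69199193] [-0.00094481 -0.02442064 -0.00143894] [491.86447364  10.44853591 102.2952573 ]
```

View pics/w7.png

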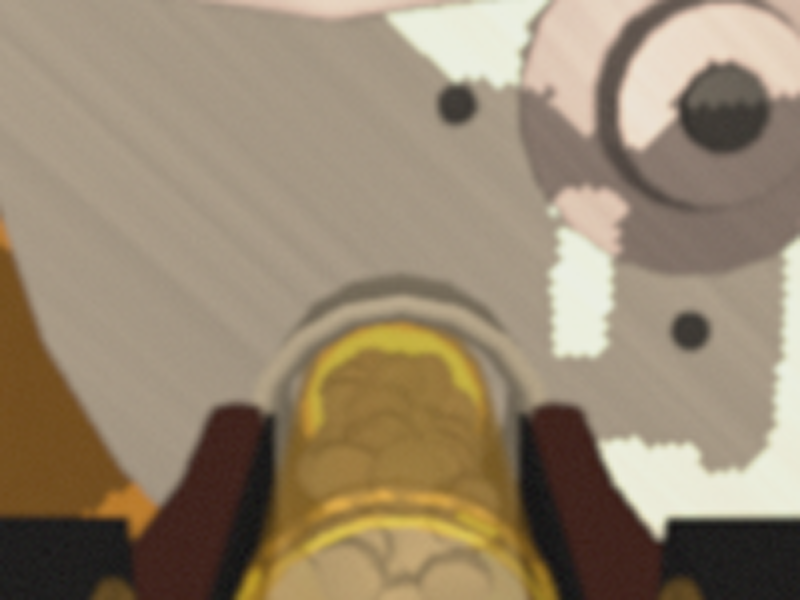

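The foot is inside the nest and there's no contact force. I'm lowering it onto the floor.

```bash
python3 -m crank '0 0.7 4 0; 0 0.7 7 0; 0 0.7 8 0; 0 0.7 8 0'
```

```text
t: 7.52
ee_pos: [492.4, 9.9, 94.4]
orientation: [2.936, 1.11, 0.003]
ft_force: [0.8, 0.4, -1.5]
width: 34.7
```

```bash
python3 -m crank '0 0 0 0; 0 0 0 0; 0 0 0 0; 0 0 0 0' 0.2
python3 -m crank '0 0 -20 0; 0 0 -60 0; 0 0 -100 0; 0 0 -110 0; 0 0 -110 0'
python3 - <<'E'
from h import *
im=snap('wrist','w8.png'); np.save('w8.npy',im,allow_pickle=True)
s=snap('side'); cv2.imwrite('pics/s8.png',cv2.resize(s['color'][150:270,180:340,::-1],None,fx=5,fy=5,interpolation=cv2.INTER_CUBIC))
o=ctrl.get_obs(); print(o['ee_pos'],R.from_rotvec(o['orientation']).as_matrix().round(3).tolist())
E
```

```text
t: 8.02
ee_pos: [492.4, 9.9, 94.4]
orientation: [2.936, 1.11, 0.003]
ft_force: [-0.6, 0.3, 0.8]
width: 69.1
t: 8.65
ee_pos: [492.2, 10.1, 204.5]
orientation: [2.936, 1.11, 0.005]
ft_force: [0.5, 0.9, -0.4]
width: 70.5
[491.30602294  10.12469315 203.1983582 ] [[0.75, 0.661, 0.001], [0.661, -0.75, -0.002], [-0.001, 0.002, -1.0]]
```

View pics/w8.png

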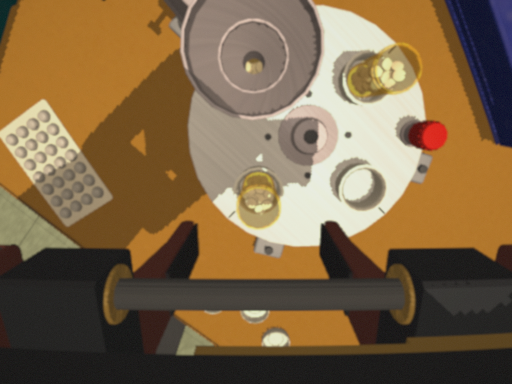

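View pics/s8.png

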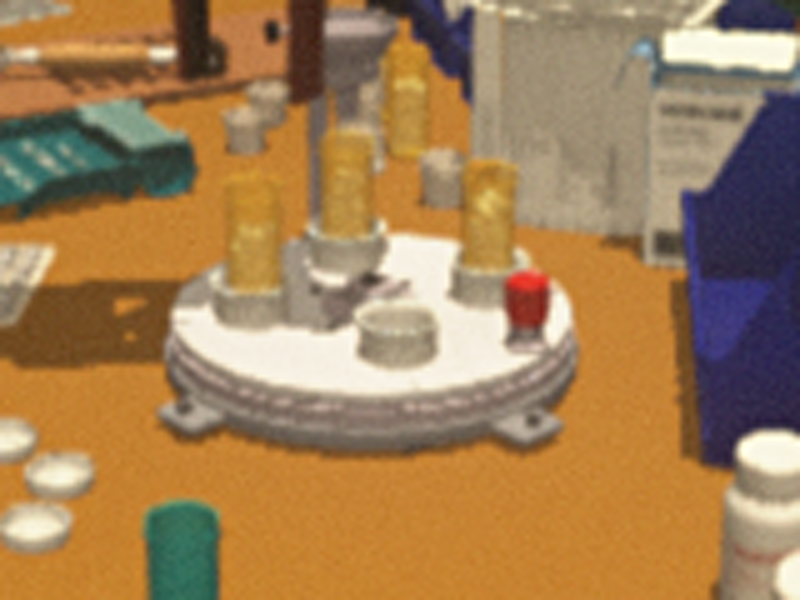

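The vial stands upright in the front nest at (258,200), and the table hasn't moved. The knob is at (431,135), so I'm heading there.

```bash
python3 - <<'E'
from h import *
im=np.load('w8.npy',allow_pickle=True).item()
k=onz(im,432,135,82); print(k, totool([*k[:2],165]), totool([*k[:2],69]))
E
```

```text
[634.28857872 -68.12938281  82.        ] [ 55.50386826 153.18655226  38.47111961] [ 55.56184827 152.99466102 134.47091031]
```

```bash
python3 -m crank '10 50 0 0; 30 100 0 0; 55 145 20 0; 55 153 38 0; 55 153 38 0; 55 153 38 0' 0.35
python3 - <<'E'
from h import *
im=snap('wrist','w9.png'); np.save('w9.npy',im,allow_pickle=True)
o=ctrl.get_obs(); print(o['ee_pos'],o['qpos'].round(2),o['t'])
E
```

```text
t: 9.5
ee_pos: [632.3, -67.7, 165.0]
orientation: [2.938, 1.111, -0.003]
ft_force: [0.2, -0.4, 0.1]
width: 56.8
[632.74622709 -67.71849975 165.71120231] [-0.12  0.53  1.66 -0.    0.95  0.72] 9.55
```

View pics/w9.png

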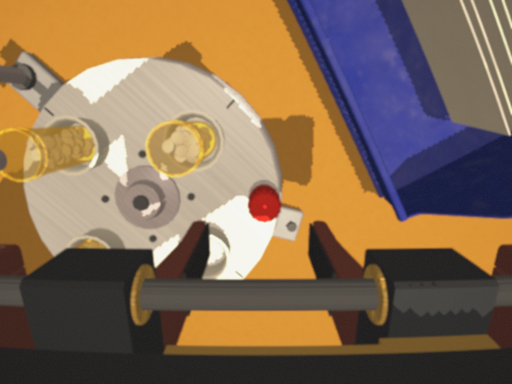

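```bash
python3 - <<'E'
from h import *
im=np.load('w9.npy',allow_pickle=True).item(); c=im['color'][:,:,::-1].astype(int)
m=((c[:,:,2]>120)&(c[:,:,1]<60)&(c[:,:,0]<60)); ys,xs=np.where(m); print(xs.min(),xs.max(),ys.min(),ys.max())
cv2.imwrite('pics/w9c.png',cv2.resize(im['color'][170:245,215:315,::-1],None,fx=7,fy=7,interpolation=cv2.INTER_CUBIC))
k=onz(im,264.5,206,82); print(k,totool([*k[:2],75]))
t=np.linspace(0,6.28,100)
for z in (82,56):
  p=proj(im,np.c_[634.3+13*np.cos(t),-68.1+13*np.sin(t),0*t+z]); print(z,p.min(0),p.max(0))
E
```

```text
249 280 188 219
[636.83303786 -70.17004973  82.        ] [ 1.53549372  4.41544989 90.71593248]
82 [243.47840865 190.31801652] [277.15038889 222.52763792]
56 [244.95196864 182.89492011] [275.34450526 212.2010024 ]
```

View pics/w9c.png

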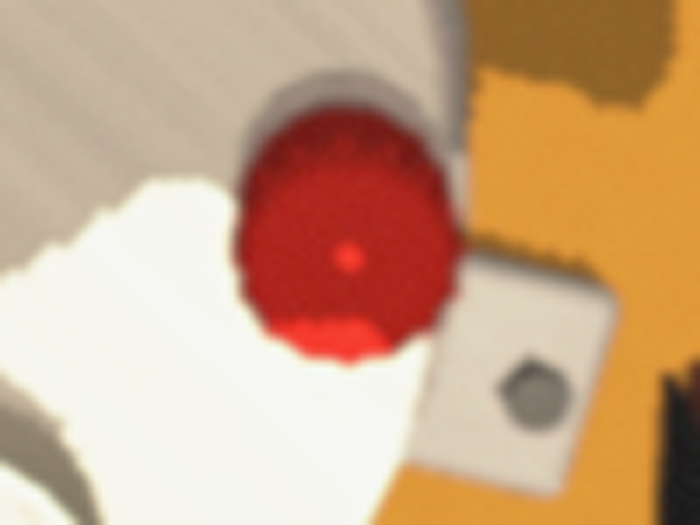

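```bash
python3 - <<'E'
from h import *
im=np.load('w9.npy',allow_pickle=True).item(); s=viewer.get_image('side')
b=onz(s,322,240,0); b2=onz(s,383,243,0); print('bin bottoms',b,b2)
print('z at which top px over corner', [(z,proj(s,[[b[0],b[1],z]])[0].round(0)) for z in (80,100,120,140)])
for z in (0,80,100,120): print(z,onz(im,402,216,z),onz(im,290,0,z))
o=ctrl.get_obs();Rm=R.from_rotvec(o['orientation']).as_matrix()
for sx in(1,-1): print('body corner',[636.3,-70.3]+(Rm@[sx*37.5,89,0])[:2])
cv2.imwrite('pics/s9.png',cv2.resize(s['color'][130:280,200:400,::-1],None,fx=4,fy=4,interpolation=cv2.INTER_CUBIC))
E
```

```text
bin bottoms [ 719.26327911 -153.85160907    0.        ] [ 875.69816571 -214.45724687    0.        ]
z at which top px over corner [(80, array([324., 214.])), (100, array([324., 207.])), (120, array([324., 200.])), (140, array([325., 193.]))]
0 [ 709.07724142 -207.01051008    0.        ] [781.25600914  25.17169071   0.        ]
80 [ 702.66075189 -158.40716264   80.        ] [755.88910815  12.81600019  80.        ]
100 [ 701.05662951 -146.25632578  100.        ] [749.5473829    9.72707756 100.        ]
120 [ 699.45250713 -134.10548892  120.        ] [743.20565765   6.63815493 120.        ]
body corner [ 723.31505989 -112.19986779]
body corner [ 667.09130621 -161.83743909]
```

View pics/s9.png

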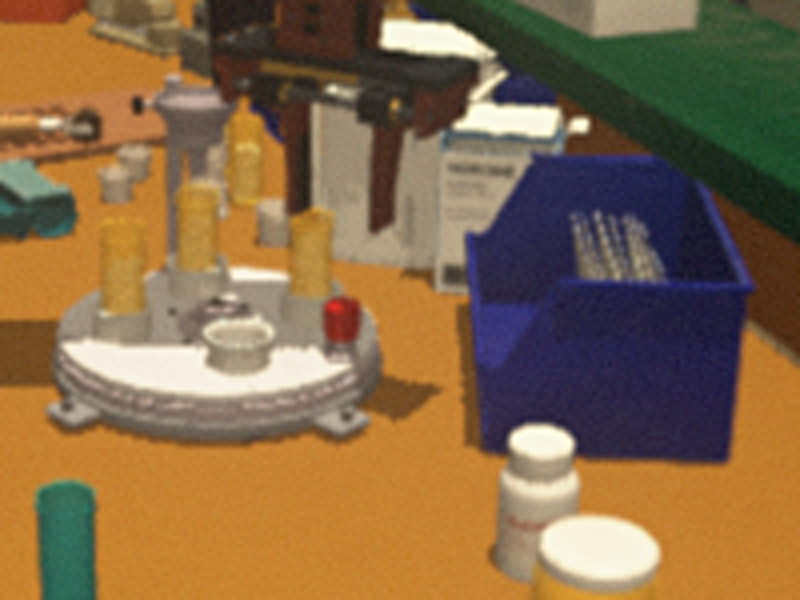

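The bin's front lip is low, about 55 mm, so the gripper body at 131 mm clears it. I'm descending on the knob.

```bash
python3 -m crank '1 4 0 0; 1 4 25 0; 1 4 50 0; 1 4 50 0'
python3 - <<'E'
from h import *
im=snap('wrist','w10.png'); o=ctrl.get_obs(); print(o['ee_pos'],totool([636.3,-70.3,74]))
E
```

```text
t: 10.1
ee_pos: [635.4, -70.0, 115.1]
orientation: [2.938, 1.111, -0.003]
ft_force: [0.2, -0.5, 0.6]
width: 57.1
[636.36026749 -70.05667162 116.30968285] [-0.16899566  0.07506233 42.31002139]
```

View pics/w10.png

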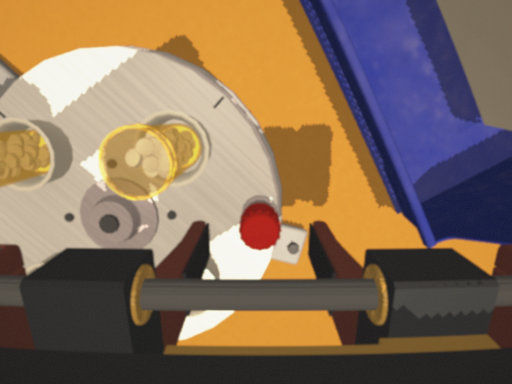

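```bash
python3 -m crank '0 0 20 0; 0 0 42 0; 0 0 42 0; 0 0 42 0'
python3 -m crank '0 0 0 0; 0 0 0 0; 0 0 0 0; 0 0 0 0' 1
python3 - <<'E'
from h import *
im=snap('wrist','w11.png'); o=ctrl.get_obs(); print(o['ee_pos'],o['ft_force'])
E
```

```text
t: 10.65
ee_pos: [636.4, -70.2, 74.0]
orientation: [2.937, 1.111, -0.001]
ft_force: [0.6, -0.1, -0.1]
width: 57.1
t: 11.15
ee_pos: [636.3, -69.9, 74.3]
orientation: [2.937, 1.111, -0.001]
ft_force: [-1.7, 1.0, 2.4]
width: 25.2
[636.29061573 -69.92246441  74.34593632] [-1.47263661  1.46599787  2.56975952]
```

View pics/w11.png

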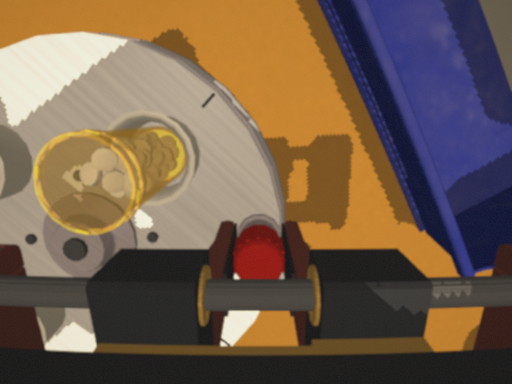

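```bash
python3 -m crank '0 0 -5 0; 0 0 -10 0; 0 0 -13 0; 0 0 -13 0; 0 0 -13 0'
python3 - <<'E'
from h import *
o=ctrl.get_obs(); print(o['ee_pos'],o['ft_force'])
# arc waypoints in current tool axes, axis from w5 fit and knob
ax=np.array([562.8,8.2]); p=np.array([636.3,-70.0]); r=p-ax; print('r',np.linalg.norm(r),np.degrees(np.arctan2(r[1],r[0])))
r*=106/np.linalg.norm(r); ax=p-r
for d in (6,12,18,24):
    a=np.radians(-d); M=np.array([[np.cos(a),-np.sin(a)],[np.sin(a),np.cos(a)]]); q=ax+M@r
    print(d,totool([*q,o['ee_pos'][2]]).round(1))
print('axis',ax)
E
```

```text
t: 11.82
ee_pos: [636.0, -70.0, 87.0]
orientation: [2.937, 1.111, -0.002]
ft_force: [2.6, -2.4, -13.5]
width: 25.3
[635.97361093 -70.01273618  86.95079493] [  2.63273083  -2.37198676 -13.53477324]
r 107.31956951087719 -46.77458173837513
6 [-10.8  -0.    0. ]
12 [-21.8  -1.4   0. ]
18 [-32.6  -4.    0.1]
24 [-43.1  -7.6   0.1]
axis [563.70373414   7.23847606]
```

The pin is up about 12.7 mm and the pull is 13.5 N, matching the spring. Now the first part of the swing, turning the hand with the disc.

```bash
python3 -m crank '-5.5 0 0 3; -10.9 -0.3 0 6; -16.3 -0.8 0 9; -21.8 -1.5 0 12; -27.2 -2.6 0 15; -32.6 -4 0 18; -37.9 -5.7 0 21; -43.1 -7.6 0 24; -43.1 -7.6 0 24; -43.1 -7.6 0 24'
python3 - <<'E'
from h import *
im=snap('wrist','w12.png'); o=ctrl.get_obs(); print(o['ee_pos'],o['ft_force'],o['moment'])
E
```

```text
t: 13.08
ee_pos: [598.5, -93.1, 86.9]
orientation: [3.103, 0.478, -0.003]
ft_force: [1.1, -4.9, -14.4]
width: 25.4
[598.54041435 -93.09829662  86.92001678] [  0.41653507  -4.48871208 -14.22076456] [-0.97076769 -0.17201944 -0.06958052]
```

View pics/w12.png

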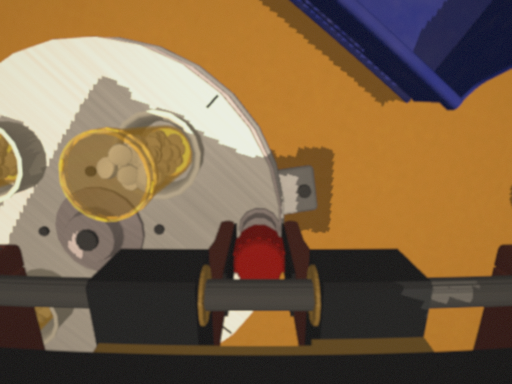

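```bash
python3 -m crank '0 0 2 0; 0 0 3.5 0; 0 0 3.5 0; 0 0 3.5 0'
python3 -m crank '0 0 0 0; 0 0 0 0; 0 0 0 0' 0.57
python3 -m crank '0 0 0 -10; 0 0 0 -20; 0 0 0 -30; 0 0 0 -40; 0 0 0 -50; 0 0 0 -60; 0 0 0 -70; 0 0 0 -80; 0 0 0 -90; 0 0 0 -90; 0 0 0 -90'
python3 - <<'E'
from h import *
im=snap('wrist','w13.png'); o=ctrl.get_obs(); print(o['ee_pos'],o['ft_force'],o['qpos'].round(2))
m=R.from_rotvec(o['orientation']).as_matrix();print(m.round(3))
E
```

```text
t: 13.62
ee_pos: [598.7, -93.1, 83.9]
orientation: [3.103, 0.478, -0.002]
ft_force: [0.2, -3.9, -5.3]
width: 25.1
t: 14.0
ee_pos: [599.2, -92.9, 84.4]
orientation: [3.103, 0.478, -0.0]
ft_force: [-0.6, -0.6, -0.4]
width: 37.7
t: 15.38
ee_pos: [599.3, -92.8, 84.5]
orientation: [1.861, 2.529, -0.002]
ft_force: [0.6, 0.1, -0.2]
width: 37.8
[599.25744703 -92.80706192  84.4256595 ] [-0.73061362 -0.16864265  0.17238015] [-0.17  0.61  1.76 -0.    0.77 -0.47]
[[-0.298  0.954  0.   ]
 [ 0.954  0.298 -0.002]
 [-0.002 -0.    -1.   ]]
```

View pics/w13.png

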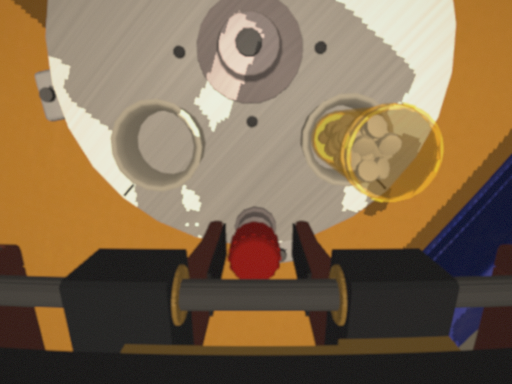

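The knob at (255,250) sits free between the fingers, now gripping tangentially, with the pin resting on the ring face. I'm pushing it round with the trailing finger.

```bash
python3 -m crank '0.1 -5.5 0 3; 1 -14.8 0 8; 2.7 -23.8 0 13; 5.2 -32.8 0 18; 8.4 -41.4 0 23; 12.4 -49.8 0 28; 17.1 -57.7 0 33; 22.5 -65.3 0 38; 28.5 -72.3 0 43; 35.1 -78.8 0 48; 39.3 -82.4 0 51; 39.3 -82.4 0 51'
python3 - <<'E'
from h import *
im=snap('wrist','w14.png'); np.save('w14.npy',im,allow_pickle=True); o=ctrl.get_obs(); print(o['ee_pos'],o['ft_force'],o['qpos'].round(2))
v=o['ee_pos'][:2]-[563.7,7.24]; print(np.linalg.norm(v),np.degrees(np.arctan2(v[1],v[0]))+46.77)
print(R.from_rotvec(o['orientation']).as_matrix().round(3))
E
```

```text
t: 16.92
ee_pos: [510.6, -81.2, 85.2]
orientation: [2.766, 1.477, 0.003]
ft_force: [2.9, -7.2, 0.5]
width: 37.7
[510.64304125 -81.16602684  85.20205053] [ 1.93976795 -6.55776594  1.34790129] [-0.18  0.52  1.96 -0.    0.66  0.41]
103.10512331610039 -74.2001144481367
[[ 0.556  0.831  0.004]
 [ 0.831 -0.556 -0.004]
 [-0.001  0.006 -1.   ]]
```

View pics/w14.png

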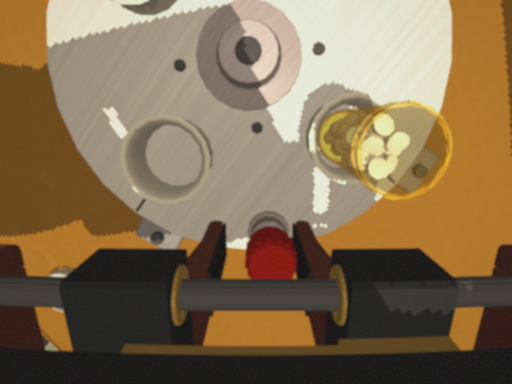

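```bash
cat > arc.py <<'E'
from h import *
import sys
ax=np.array([563.7,7.24])
for d in map(float,sys.argv[1:]):   # knob angle (deg) -> tool move, TCP leads knob by 5.9 mm tangentially
    a=np.radians(-46.77-d); u=np.array([np.cos(a),np.sin(a)]); t=np.array([u[1],-u[0]])
    q=ax+105.5*u+5.9*t
    m=R.from_rotvec(ctrl.get_obs()['orientation']).as_matrix()
    print(d,totool([*q,84.5]).round(1),'spin',round(np.degrees(np.arctan2(m[1,0],m[0,0])-np.arctan2(-u[1],-u[0])),1))
E
python3 arc.py 71 74 77 80
```

```text
71.0 [-2.6  0.1  0.7] spin -6.0
74.0 [-2.7 -5.4  0.7] spin -3.0
77.0 [ -2.5 -10.9   0.6] spin 0.0
80.0 [ -2.1 -16.5   0.6] spin 3.0
```

```bash
python3 -m crank '-2.6 0 0 -3; -2.6 -2 0 -3; -2.7 -4 0 -3; -2.6 -6.5 0 -2; -2.5 -9 0 -1; -2.4 -11.5 0 0; -2.3 -14 0 1.5; -2.1 -16.5 0 3; -2.1 -16.5 0 3'
python3 arc.py 79 80 81
python3 - <<'E'
from h import *
im=snap('wrist','w15.png'); o=ctrl.get_obs(); print(o['ee_pos'],o['ft_force'])
s=snap('side'); cv2.imwrite('pics/s15.png',cv2.resize(s['color'][150:270,180:340,::-1],None,fx=5,fy=5,interpolation=cv2.INTER_CUBIC))
E
```

```text
t: 18.1
ee_pos: [497.2, -74.8, 85.7]
orientation: [2.803, 1.4, 0.007]
ft_force: [3.5, -8.9, 0.5]
width: 37.8
79.0 [-0.   0.1  1.2] spin -1.1
80.0 [ 0.  -1.7  1.1] spin -0.1
81.0 [ 0.2 -3.6  1.1] spin 0.9
[497.14767182 -74.79942315  85.64818996] [ 2.98933126 -8.13884027  0.32690598]
```

View pics/w15.png

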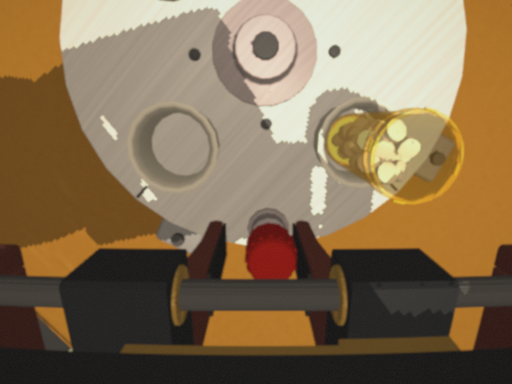

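View pics/s15.png

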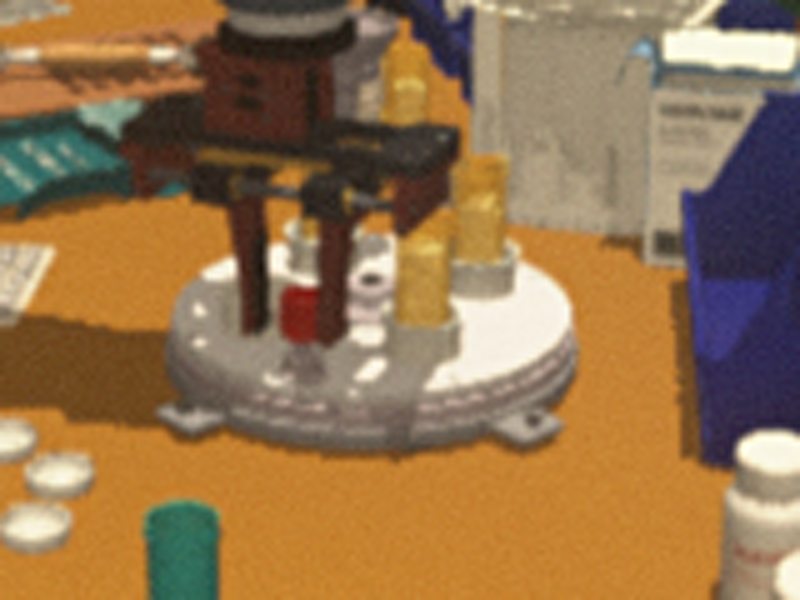

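```bash
cat > chk.py <<'E'
from h import *
import sys
s=viewer.get_image('side'); c=s['color'][150:270,180:340].astype(int)
m=(c[:,:,0]>90)&(c[:,:,1]<50)&(c[:,:,2]<50); ys,xs=np.where(m); o=ctrl.get_obs()
v=o['ee_pos'][:2]-[563.7,7.24]; F=o['ft_force']
a=-np.arctan2(v[1],v[0])-np.radians(46.77)
ang=np.degrees(a)-3.2
print('red n',len(ys),'rows',ys.min(),ys.max(),'mean',ys.mean().round(2),xs.mean().round(1),'disc~',ang.round(2),'r',np.linalg.norm(v).round(1),'F',F.round(1),'t',round(o['t'],2))
lim=float(sys.argv[1]) if len(sys.argv)>1 else 1e9
sys.exit(1 if ys.mean()>lim or np.hypot(*F[:2])>16 else 0)
E
python3 chk.py; python3 -m crank '0 -1.5 1 0; 0.1 -3 1 0.8; 0.1 -3 1 0.8'; python3 chk.py
```

```text
red n 65 rows 58 67 mean 62.37 59.9 disc~ 79.07 r 105.7 F [ 2.9 -8.4  1.4] t 18.25
t: 18.62
ee_pos: [496.9, -74.0, 85.3]
orientation: [2.811, 1.376, 0.012]
ft_force: [4.4, -7.3, -0.2]
width: 37.6
red n 69 rows 58 67 mean 62.33 59.4 disc~ 79.45 r 105.1 F [ 4.  -7.3  0.3] t 18.68
```

```bash
python3 -m crank '-0.3 -2 1 0.5; -0.3 -4 1 1; -0.3 -4 1 1' >/dev/null; python3 chk.py 64 && python3 -m crank '-0.3 -2 1 0.5; -0.3 -4 1 1; -0.3 -4 1 1' >/dev/null && python3 chk.py 64 && python3 -m crank '-0.3 -2 1 0.5; -0.3 -4 1 1; -0.3 -4 1 1' >/dev/null && python3 chk.py 64
```

```text
red n 65 rows 58 67 mean 62.31 59.1 disc~ 80.24 r 105.0 F [ 3.2 -8.5  1.6] t 19.1
red n 63 rows 57 67 mean 62.16 58.3 disc~ 81.06 r 104.8 F [ 2.8 -8.7  1.6] t 19.52
red n 68 rows 57 67 mean 61.85 58.1 disc~ 81.92 r 104.6 F [ 3.6 -8.9  1.7] t 19.95
```

```bash
python3 -m crank '-0.6 -2 1 0.5; -0.6 -4 1 1; -0.6 -4 1 1' >/dev/null; python3 chk.py 63.3 && python3 -m crank '-0.6 -2 1 0.5; -0.6 -4 1 1; -0.6 -4 1 1' >/dev/null && python3 chk.py 63.3 && python3 -m crank '-0.6 -2 1 0.5; -0.6 -4 1 1; -0.6 -4 1 1' >/dev/null && python3 chk.py 63.3 && python3 -m crank '-0.6 -2 1 0.5; -0.6 -4 1 1; -0.6 -4 1 1' >/dev/null && python3 chk.py 63
```

```text
red n 63 rows 57 67 mean 61.83 57.3 disc~ 82.81 r 104.5 F [ 3.7 -8.2  2.2] t 20.38
red n 71 rows 57 67 mean 61.69 56.9 disc~ 83.49 r 104.3 F [  4.5 -10.    3.1] t 20.8
red n 65 rows 9 66 mean 60.69 55.9 disc~ 84.38 r 104.2 F [ 2.5 -9.   3.8] t 21.23
red n 65 rows 57 66 mean 61.54 55.9 disc~ 85.1 r 103.9 F [ 3.6 -9.6  2.7] t 21.65
```

```bash
python3 arc.py 84 85 86; python3 - <<'E'
from h import *
im=snap('wrist','w16.png'); o=ctrl.get_obs(); print(o['ee_pos'],o['orientation'],o['ft_force'],o['moment'])
E
```

```text
84.0 [-1.8  2.   0.1] spin -4.9
85.0 [-1.8  0.2 -0. ] spin -3.9
86.0 [-1.8 -1.6 -0.1] spin -2.9
[490.15215807 -66.14496125  84.50048799] [2.87475231 1.17155883 0.05602328] [  3.44588647 -10.12714747   3.5156393 ] [-1.68970923 -0.5712675  -0.12913402]
```

View pics/w16.png

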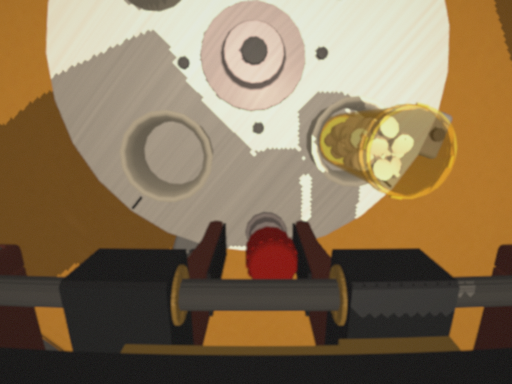

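```bash
python3 -m crank '-1.3 -2 0 0; -1.3 -4.5 0 0; -1.3 -4.5 0 0' >/dev/null; python3 chk.py 63 && python3 -m crank '-1.3 -2 0 0; -1.3 -4.5 0 0; -1.3 -4.5 0 0' >/dev/null && python3 chk.py 63 && python3 -m crank '-1.3 -2 0 0; -1.3 -4.5 0 0; -1.3 -4.5 0 0' >/dev/null && python3 chk.py 63; python3 -c "
from h import *
print(ctrl.get_obs()['orientation'],ctrl.get_obs()['ee_pos'])"
```

```text
red n 68 rows 9 66 mean 60.66 54.4 disc~ 86.75 r 104.6 F [ 2.2 -7.  -0. ] t 22.12
red n 64 rows 9 66 mean 60.61 53.5 disc~ 88.53 r 105.4 F [ 3.1 -4.9 -1.3] t 22.55
red n 60 rows 59 69 mean 63.98 52.4 disc~ 90.98 r 107.0 F [ 1.1 -0.8  0.7] t 22.98
[2.87470599 1.1614811  0.06324062] [480.61846964 -60.15152484  84.65131143]
```

The red centroid dropped from about 61.5 to 64.0, so the pin appears to have fallen. I'm backing the finger off and looking.

```bash
python3 -m crank '0 3 0 0; 0 5 0 0; 0 5 0 0'; python3 chk.py; python3 - <<'E'
from h import *
im=snap('wrist','w17.png')
s=snap('side'); cv2.imwrite('pics/s17.png',cv2.resize(s['color'][150:270,180:340,::-1],None,fx=5,fy=5,interpolation=cv2.INTER_CUBIC))
E
```

```text
t: 23.35
ee_pos: [484.1, -63.8, 84.9]
orientation: [2.875, 1.161, 0.063]
ft_force: [-0.3, 0.5, -0.7]
width: 37.8
red n 75 rows 9 69 mean 63.19 52.5 disc~ 88.32 r 106.7 F [0.6 0.4 0. ] t 23.4
```

View pics/w17.png

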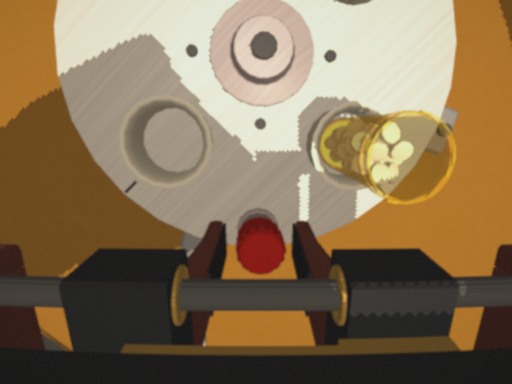

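View pics/s17.png

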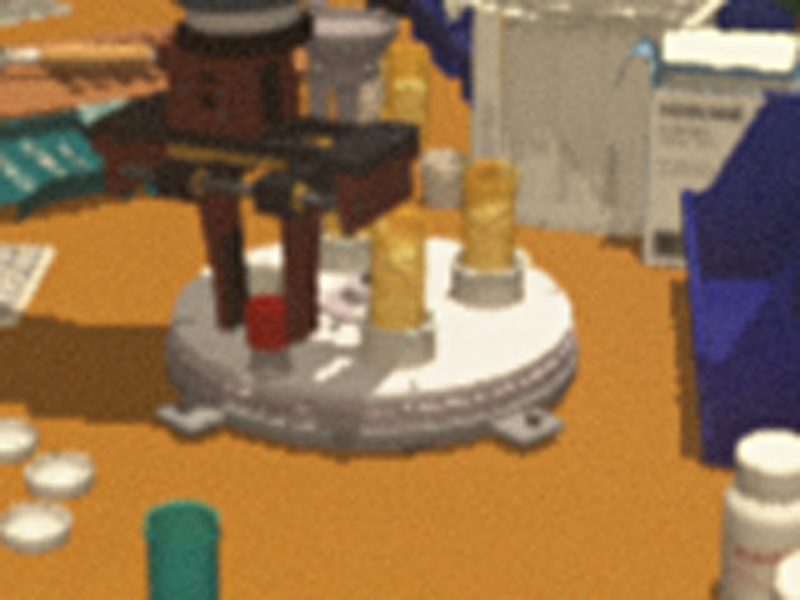

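```bash
python3 -m crank '0 0 -15 0; 0 0 -30 0; 0 0 -60 0; 0 0 -90 0; -20 0 -110 0; -50 0 -120 0; -90 0 -120 0; -90 0 -120 0'; python3 - <<'E'
from h import *
im=snap('wrist','w18.png'); np.save('w18.npy',im,allow_pickle=True)
s=snap('side'); np.save('s18.npy',s,allow_pickle=True); cv2.imwrite('pics/s18.png',cv2.resize(s['color'][150:270,180:340,::-1],None,fx=5,fy=5,interpolation=cv2.INTER_CUBIC))
t=snap('top'); np.save('t18.npy',t,allow_pickle=True); cv2.imwrite('pics/t18.png',cv2.resize(t['color'][145:265,180:345,::-1],None,fx=4.8,fy=4.8,interpolation=cv2.INTER_CUBIC))
E
```

```text
t: 24.5
ee_pos: [411.4, -124.5, 203.8]
orientation: [2.876, 1.157, 0.064]
ft_force: [0.8, -0.2, -0.0]
width: 37.4
```

View pics/w18.png

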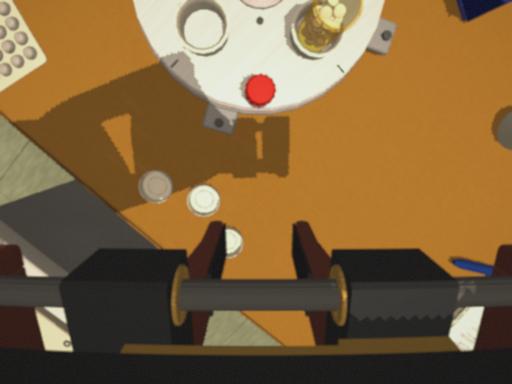

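View pics/s18.png

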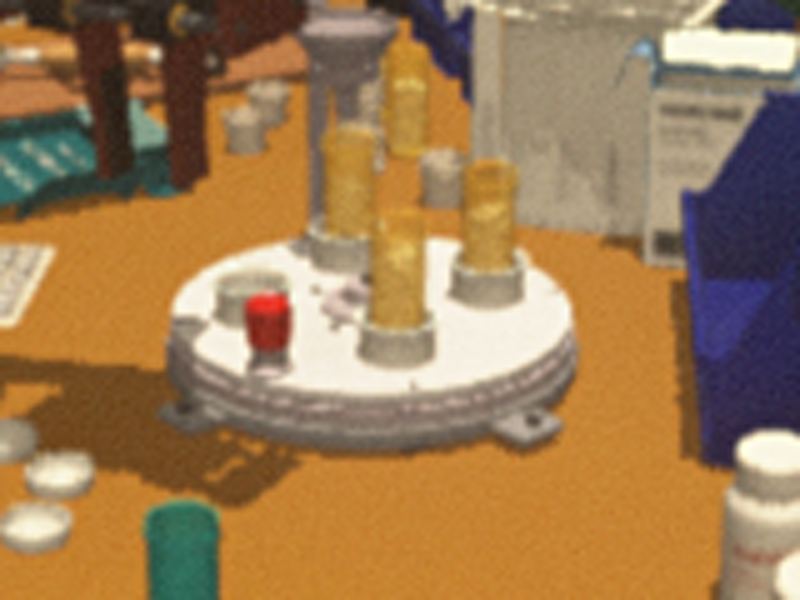

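View pics/t18.png

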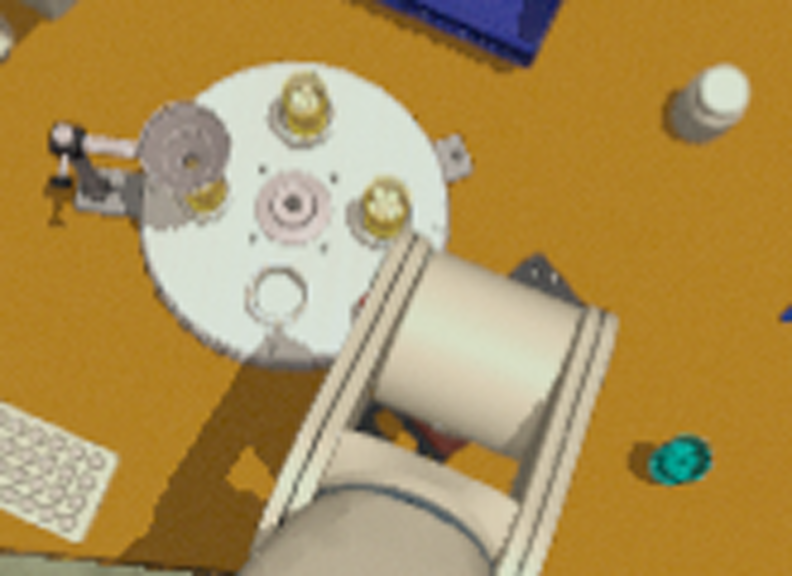

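The vial stands in the nest under the funnel at (350,185) in the side crop, the other vials are upright, and the knob sits low on its boss at (268,322). I'm checking the pin height and disc angle numerically.

```bash
python3 - <<'E'
from h import *
s=np.load('s18.npy',allow_pickle=True).item(); w=np.load('w18.npy',allow_pickle=True).item()
def red(im,x0,x1,y0,y1):
    c=im['color'].astype(int); m=np.zeros(c.shape[:2],bool)
    m[y0:y1,x0:x1]=((c[:,:,0]>110)&(c[:,:,1]<70)&(c[:,:,2]<70))[y0:y1,x0:x1]; ys,xs=np.where(m); return xs.mean().round(2),ys.mean().round(2),xs.min(),xs.max(),ys.min(),ys.max()
print('side now',red(s,220,250,195,235))
ax=np.array([563.7,7.24]); t=np.linspace(0,6.28,60)
for d in (87,89,91,93):
  a=np.radians(-46.77-d); k=ax+106*np.array([np.cos(a),np.sin(a)])
  for lift in (0,9.5):
    f=lambda im:np.vstack([proj(im,np.c_[k[0]+13*np.cos(t),k[1]+13*np.sin(t),0*t+z+lift]) for z in (56,82)])
    p=f(s);q=f(w)
    print(d,lift,'side mid',((p.min(0)+p.max(0))/2).round(1),'y',p[:,1].min().round(1),p[:,1].max().round(1),'wrist mid',((q.min(0)+q.max(0))/2).round(1))
print('wrist now',red(w,230,290,60,120))
# same test for the start: side0 picture
im=dict(s); im['color']=cv2.imread('pics/side0.png')[:,:,::-1]; print('side start',red(im,270,300,190,235))
k=np.array([636.3,-70])
for lift in (0,9.5):
    p=np.vstack([proj(s,np.c_[k[0]+13*np.cos(t),k[1]+13*np.sin(t),0*t+z+lift]) for z in (56,82)]); print('start model',lift,((p.min(0)+p.max(0))/2).round(1))
E
```

```text
side now (np.float64(233.13), np.float64(214.22), np.int64(229), np.int64(237), np.int64(209), np.int64(219))
87 0 side mid [235.3 214.1] y 208.0 220.2 wrist mid [267.8  88.7]
87 9.5 side mid [235.3 211. ] y 204.8 217.1 wrist mid [268.7  87.4]
89 0 side mid [234.2 213.8] y 207.7 219.9 wrist mid [263.5  88.7]
89 9.5 side mid [234.1 210.7] y 204.6 216.8 wrist mid [264.3  87.4]
91 0 side mid [233.1 213.5] y 207.4 219.6 wrist mid [259.3  88.7]
91 9.5 side mid [233.  210.4] y 204.3 216.5 wrist mid [260.   87.4]
93 0 side mid [232.1 213.2] y 207.2 219.3 wrist mid [255.   88.4]
93 9.5 side mid [232.  210.1] y 204.0 216.2 wrist mid [255.5  87.1]
wrist now (np.float64(259.37), np.float64(90.01), np.int64(246), np.int64(274), np.int64(75), np.int64(106))
side start (np.float64(284.86), np.float64(209.51), np.int64(281), np.int64(288), np.int64(205), np.int64(215))
start model 0 [285.1 209. ]
start model 9.5 [285.2 206. ]
```

The pin is home: the knob row reads 214.2, against a model of 213.5 for home and 210.4 for resting on the face, with the same +0.5 offset as at the start. The disc is at about 91° (1.59 rad). Handing in.

```bash
python3 -c "
from h import *
o=ctrl.get_obs(); print(o['t'],o['ft_force'],abs(o['qvel']).max()); print(ctrl.close_job())"
```

```text
24.65 [ 0.39585307 -0.51734455 -0.07874354] 0.013089104447002044
the job is handed in; nothing more can be done
None
```

The vial is in the front nest, the table has swung a quarter turn, and the pin has dropped in the fill-station hole. I handed the job in at about 24.7 s; the hand-in gave no verdict.

**What I did:**
- I stood the vial in the nest and let go of it with the table still locked.
- I gripped the knob, lifted the pin about 12.7 mm (13.5 N pull) and swung the disc 24°.
- I then set the pin on the ring face, loosened the fingers and pushed the knob round with one finger, in steps of 1–5 mm at the end, until the pin fell.
- I backed off straight away. The wrist force in the search stayed near 10 N, against the 40 N limit on the pin.

**Last checks:**
- **Pin:** the side camera matches the knob fully home, not resting 9.5 mm up on the ring face.
- **Disc:** it is at about 91° (1.59 rad), judged from the knob in the side and wrist views.
- **Vials:** the vial stands upright in the nest under the funnel, judged by eye. Its distance from the spout's axis was not measured; the disc angle puts it 1–2 mm off. The two filled vials are also upright.
- **Robot:** the arm was clear of everything and at rest, with about 0.6 N of wrist force, which is within noise.

**What disagreed:**
- The top and wrist cameras differed by about 4.5 mm on the nest position; I used the wrist view.
- The push took 8–10 N rather than the expected 4 N, and the tool tilted by about 4° under it. Neither caused a problem.

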